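Hold a sensor probe centred in the guide hole of an analyser's sample drawer

TASK

Pull the blue analyser's sample drawer fully open by its handle, then take the probe with the orange grip from the rack and lower it upright into the guide hole in the drawer, without the probe touching the analyser, its drawer or the wall of the hole, until the probe's orange depth band is level with the top of the guide block. Finish still gripping the probe, holding it still at that depth in the middle of the hole, clear of the wall and the bottom; leave the other two probes and the bottle where they are.

Things in the scene. Friction and masses are not known exactly. Their poses are not given: they have to be found in the camera images.
- instrument: Benchtop analyser, fixed to the bench: blue case 260 deep (x), 200 wide (y), 130 high, with a white housing (display and two buttons) on the rear part of its roof, up to 180 high, from 155 mm behind the front face backwards. Origin: on the bench, at the middle of the front face (the plane of the drawer's front panel when shut). Its own x points from the white drawer front to the back; the drawer slides out along its own -x.
- sample_drawer (a joint): Opening of the analyser's sample drawer, m: 0 shut, 0.150 fully open at its stop. It may start slightly open. It slides with about 2 N of friction plus light damping and stays where it is left. The drawer has a white front panel 200 wide, 15 thick, 116 high (top edge 125 above the bench), and an open aluminium tray behind it with 55 high sides.
- drawer_handle (a point): Middle of the drawer's dark steel handle, a straight round bar 11 in diameter and 100 long, level and parallel to the drawer front (along the analyser's y), 100 above the bench. The bar stands 35 (centre line) in front of the front panel on two thin posts 42 to either side of the middle, and moves with the drawer. The finger behind it has 29 of free space between bar and panel.
- guide_mouth (a point): Centre of the mouth of the guide hole, at the top face of the yellow guide block in the drawer (block 62 along x, 90 along y, top face 99 above the bench). The hole is vertical, 22 in diameter with a 1.5 chamfer, 62 deep, closed at the bottom. It lies 125 behind the handle bar; with the drawer fully open it is 75 in front of the analyser's case, with the drawer shut it is inside the case. Site z points up.
- rack: Low blue rack, fixed to the bench: block 220 long (own x), 60 wide (y), 46 high, with three vertical holes 14 in diameter and 36 deep in a row along its x, 70 apart, a probe standing in each, in any order. Origin: centre of its underside.
- probe: The probe to use: steel rod 12 in diameter with an orange cylindrical grip on top, 165 long in all, about 90 g. Origin: centre of its lower end (tip); z points up along the rod. Rod from 0 to 115, with a narrow cone just under the grip from 100 to 115; grip 24 in diameter from 115 to 165. It stands upright in a rack hole with its tip 10 above the bench.
- probe_grip (a point): Centre of the orange grip, on the probe's axis 140 above its tip: the place to grip it (24 wide).
- probe_mark (a point): Middle of the probe's orange depth band (6 high, around the rod), on its axis 45 above the tip.
- probe_tip (a point): Centre of the probe's lower end.
- probe_white_grip (a point): Centre of the grip of a like probe with a white grip (bystander), 140 above its tip.
- probe_green_grip (a point): Centre of the grip of a like probe with a green grip (bystander), 140 above its tip.
- bottle: Capped bottle, 60 in diameter, 130 high, standing on the bench (bystander). Origin: centre of its underside.

How it is judged:
By the outcome, as a careful person would: the job done as asked, in the order asked, and still so for the second after the job is handed in, while the arm keeps its last pose, push and grip.
It also fails if it takes over 67 s, if anything falls off the work surface, if the arm or the gripper's body presses on something with over 40 N, if the wrist force passes 120 N, or if a joint passes its speed limit or range.

ROBOT

A 7-joint arm with a two-finger parallel gripper is mounted at the origin on the work surface. World frame = base frame: x ahead of the robot, y to its left, z up, the work surface at z = 0. Lengths are in mm, angles in rad, forces in N, time in s.
With the tool pointing down it reaches from about 400 to 875 mm from the base axis. Payload 4.4 kg.
Tool frame: the origin (TCP) lies between the finger pads; the fingertips stand ctrl.tcp_to_tips ahead of it and the grasp point (between the pads) lies 8 mm behind it (ctrl.tcp_to_tips is the distance from the TCP to the fingertips, in mm); z points along the fingers, y is the direction in which the jaws open and shut (so a half turn about z gives the same grasp; the last joint's range is limited). The gripper opens to 85 mm and grips with 20 to 120 N. Pads are 22 mm wide; open, the fingers measure 114 mm over their backs; the gripper's body (76 mm by 85 mm) begins 54 mm behind the grasp point. The pads swing forward as they close: fully open they stand 13 mm farther back than shut.
Start: joints at [-1.207, 0.628, 0.038, 1.517, -0.027, 0.996, -0.02], TCP at [270.827, 590.906, 242.313] pointing down, gripper open.
Joint ranges: [-3.06, 3.06], [-0.37, 2.12], [-1.25, 1.32], [0.18, 2.47], [-1.1, 4.24], [0.23, 1.98], [-2.94, 2.94]. Speed limits (rad/s): [2.57, 2.57, 3.14, 3.14, 3.14, 3.14, 3.14].

INTERFACE

Orientations are given as [roll, pitch, yaw] about the fixed x, y, z axes, in that order (R = Rz(yaw) Ry(pitch) Rx(roll)).
In Python, from cell import ctrl gives the robot as it stands.
- The arm moves only by the tool send_rows, never from a script. Its argument "rows" is a list of rows, each an object of numbers: "x", "y", "z": the shift along the world's x, y, z in cm; "roll": the turn about the world's z in degrees; "claw": the closure, from 0 (fully open) to 1 (shut). A call has 1 to 5 rows; each row is the pose to reach, as a shift and turn from the pose commanded when the call began; what a row does not reach only later rows make up. A row lasts 1/12 s, in which the tool goes at most 41.7 mm and 7.16 degrees, less where a joint would pass 70% of its speed; a pose out of reach is approached as far as the arm can. A call with a gripper value outside its range is refused whole. The fingers move at their own pace and stop on an object; the grip force is fixed at half the most. Time passes only in rows, so rows that repeat a pose let the fingers close. It gives the time, the measured TCP pose, the force and the opening at its end, in the units of the state.
- ctrl.read_state(): the state, without advancing time (a new reading comes with each control period).
- ctrl.get_image(name): name is "scene" or "top" or "wrist"; returns (picture, depth): 400x640x3 uint8, blue, green, red; 400x640 float32, mm along the optical axis (not along the pixel's ray), 0 where there is no reading.
- ctrl.get_calibration(name): a dict with "intrinsics" (3x3 intrinsics, pixels), "T" (4x4, takes a point from camera to world coordinates). Camera axes: x right, y down, z forward; pixel columns grow to the right and rows downward; lengths in mm; the calibration is good to about 2 mm. A picture is of the moment at which its call begins: read the wrist's pose just before it. get_calibration takes no time and is no camera call; for the wrist camera it gives the pose at the moment of the call.
- ctrl.finish_job(): hands the job in, once; it reports no verdict.
Trained networks look in the newest picture that a camera, given by its name, has taken for a name from the list of things; names that differ only in an ending like _2 or _b are one class to them, and where a whole thing is asked for, a point or a joint stands for the part that bears it (a point fixed in the world has none). Each returns a list of dicts, best first, with "confidence" (0 to 1); they miss things now and then, are a little off and sometimes report something else, mostly with a low value. They report only what shows in the picture. A call takes as long as a camera call.
- ctrl.recognise(camera, query): "uv" ([column, row] in pixels, amid what is visible of it).
- ctrl.regions_of(camera, query): "region" (400x640 bool, what is visible of it) and "uv" ([column, row] in pixels, amid what is visible of it).
- ctrl.place_of(camera, query): "uv" ([column, row] in pixels: a listed point, or the origin of a listed thing).
The state is a dict: "clock": time; "qpos": joint angles; "qd": joint speeds; "tau": joint torques, N m; "eef_pos": TCP position; "tool_rot": TCP orientation; "force": force on the tool from outside, world axes, zero at the start; "torque": the same for the moment, N m; "width": finger opening in mm.
Only numpy, scipy, OpenCV 4.12 (cv2) and the standard library are available. Lean on these libraries where they do the work, as an engineer would, in place of code of your own. Each camera call takes 0.05 s, during which the arm holds its last target. There are 200 camera calls.

## Working session

There is one attempt and no reset: what is moved stays moved. The work goes in short steps, Python scripts to look and compute and a tool call to move; the robot and the scene stay as the last step left them, time stands still between calls to the robot, and variables do not carry over. Pictures are saved under pics/ and viewed, on a budget of 10 in all, crops included, one or two more only if the job needs it, and the job is handed in when it is done.

Besides the shell and the picture viewer there is one more tool, called after "Request:" as name([rows], argument=value, ...), one row to a line, values as JSON. send_rows: Moves the arm, as the interface text tells. Its arguments: {"type":"object","properties":{"rows":{"type":"array"}},"required":["rows"]}

```bash
mkdir -p pics; ls; cat > h.py <<'E'
import numpy as np, cv2
from cell import ctrl
def up(cam,uv,d=None,z=None):
    c=ctrl.get_calibration(cam);K=np.array(c["intrinsics"]);T=np.array(c["T"])
    r=np.linalg.inv(K)@[uv[0],uv[1],1.]
    if z is not None:
        w=T[:3,:3]@r; d=(z-T[2,3])/w[2]
    return T[:3,:3]@(r*d)+T[:3,3]
def cloud(cam,depth):
    c=ctrl.get_calibration(cam);K=np.array(c["intrinsics"]);T=np.array(c["T"])
    v,u=np.indices(depth.shape)
    P=np.stack([(u-K[0,2])/K[0,0]*depth,(v-K[1,2])/K[1,1]*depth,depth],-1)
    return P@T[:3,:3].T+T[:3,3]
E
cat > a.py <<'E'
from h import *
np.set_printoptions(precision=2,suppress=True)
s=ctrl.read_state();print({k:s[k] for k in("clock","eef_pos","tool_rot","width","force")},ctrl.tcp_to_tips)
for cam in("scene","top"):
    im,d=ctrl.get_image(cam);cv2.imwrite(f"pics/{cam}0.png",im);np.save(f"{cam}0.npy",d)
    c=ctrl.get_calibration(cam);print(cam,c["T"][:3,3] if hasattr(c["T"],"shape") else c["T"])
    for q,z in(("drawer_handle",100),("guide_mouth",99),("probe_grip",150),("probe_white_grip",150),("probe_green_grip",150),("instrument",0),("rack",0),("bottle",0)):
        for r in ctrl.place_of(cam,q)[:2]:
            print(q,round(r["confidence"],2),np.array(r["uv"]),up(cam,r["uv"],z=z))
E
python3 a.py
```

```text
pics
{'clock': 0.0, 'eef_pos': array([270.59, 590.34, 241.41]), 'tool_rot': array([-3.14,  0.  ,  2.71]), 'width': 84.73670158075191, 'force': array([-0.17,  0.04, -0.8 ])} 11.0
scene [348.34 930.26 890.82]
drawer_handle 0.8 [329.5 186.8] [ 584.78 -131.72  100.  ]
drawer_handle 0.43 [339.2 295.4] [475.6 246.4 100. ]
guide_mouth 0.7 [306.9 314.9] [528.84 312.75  99.  ]
probe_grip 0.8 [304.9 281.9] [543.49 271.78 150.  ]
probe_white_grip 0.55 [340.  298.1] [464.54 296.06 150.  ]
probe_green_grip 0.57 [275.1 276.8] [607.42 273.42 150.  ]
instrument 0.87 [313.6 211.1] [ 632.44 -136.47   -0.  ]
instrument 0.6 [305.  332.2] [542.86 282.95  -0.  ]
rack 0.97 [304.2 331. ] [545.45 280.29   0.  ]
bottle 0.56 [353.4 158.3] [ 573.14 -446.72   -0.  ]
bottle 0.28 [305.4 316.2] [553.77 240.     0.  ]
top [ 509.57  -88.71 1209.38]
drawer_handle 0.8 [348.3 205.9] [ 585.27 -134.49  100.  ]
probe_grip 0.66 [175.2 188.8] [611.27 261.58 150.  ]
probe_grip 0.44 [165.5 218.7] [542.82 279.94 150.  ]
probe_white_grip 0.76 [155.1 249.7] [472.64 299.54 150.  ]
probe_green_grip 0.69 [174.  188.4] [612.12 264.38 150.  ]
instrument 0.67 [349.4 187.7] [ 639.16 -140.52    0.  ]
rack 0.64 [186.9 224. ] [535.28 275.84   0.  ]
bottle 0.79 [471.8 218.2] [ 568.34 -453.45    0.  ]
bottle 0.7 [350.2 207.6] [ 587.85 -143.57    0.  ]
```

View pics/scene0.png

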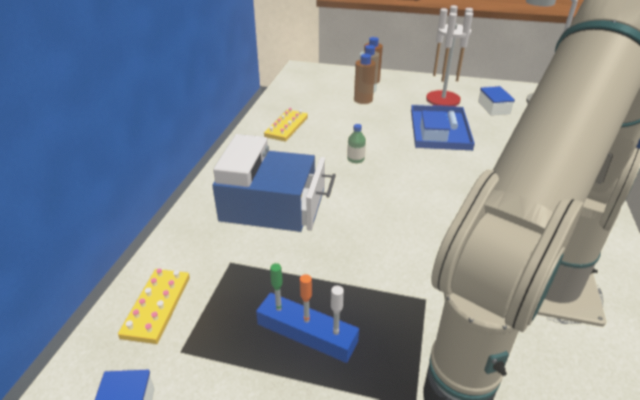

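View pics/top0.png

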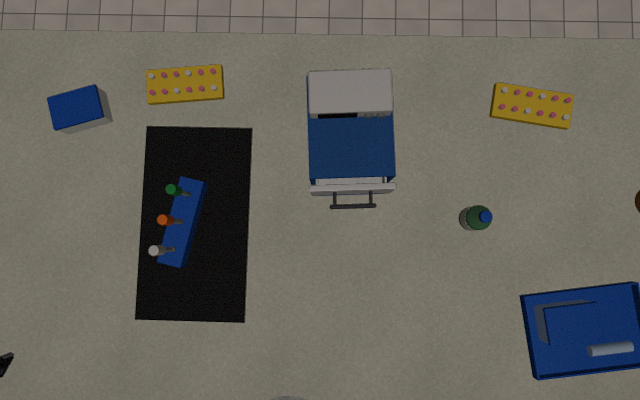

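The scene view shows the analyser with its handle near (329,187) and the probes green (276,275), orange (305,287) and white (337,297). In the top view the handle bar is at (353,206) and the drawer is slightly open. Next I'll get precise orientations from the depth clouds.

```bash
cat > b.py <<'E'
from h import *
np.set_printoptions(precision=1,suppress=True)
for cam in("top","scene"):
    d=np.load(cam+"0.npy");P=cloud(cam,d);P=P[d>0]
    def sel(x0,x1,y0,y1,z0,z1):
        m=(P[:,0]>x0)&(P[:,0]<x1)&(P[:,1]>y0)&(P[:,1]<y1)&(P[:,2]>z0)&(P[:,2]<z1);return P[m]
    for n,b in(("handle",(560,600,-200,-80,90,112)),("paneltop",(600,645,-260,-30,118,132)),("roof",(630,800,-260,-30,120,140)),("house",(760,950,-260,-30,165,195)),
      ("rack",(400,700,180,350,38,52)),("bottle",(530,620,-500,-400,100,140)),("orange",(520,565,255,300,120,190)),("green",(590,635,240,290,120,190)),("white",(450,495,275,325,120,190))):
        q=sel(*b)
        if len(q)<5: print(cam,n,len(q));continue
        (c,wh,a)=cv2.minAreaRect(q[:,:2].astype(np.float32))
        print(cam,n,len(q),"med",np.median(q,0),"rect",np.array(c),np.array(wh),round(a,1),"zmax",q[:,2].max())
    q=sel(560,600,-200,-80,90,112); 
    if len(q)>5: print("bar slope deg",np.degrees(np.polyfit(q[:,1],q[:,0],1)[0]))
E
python3 b.py
```

```text
top handle 242 med [ 586.3 -140.9  103.9] rect [ 589.6 -145.3] [ 19.2 108. ] 1.3 zmax 109.22186100447925
top paneltop 568 med [ 628.  -140.   124.6] rect [ 628.4 -142.1] [ 15.6 197. ] 3.4 zmax 130.27403541823878
top roof 5412 med [ 717.3 -138.7  129.7] rect [ 715.3 -137.5] [171.1 203.3] 0.8 zmax 139.7190857258338
top house 3768 med [ 836.9 -129.8  179.5] rect [ 836.7 -130.4] [108.2 190.1] 3.4 zmax 186.9512194435638
top rack 1931 med [537.1 275.7  45.3] rect [541.1 279.4] [ 62.6 219.8] 77.4 zmax 51.89019862637724
top bottle 198 med [ 567.7 -442.7  127.5] rect [ 566.8 -446.5] [33.1 31.3] 28.1 zmax 135.27179740201996
top orange 158 med [541.1 273.4 172.1] rect [541.4 278.9] [23. 23.] 79.7 zmax 179.2206643633972
top green 156 med [608.3 258.9 171.9] rect [609.3 263.5] [22.6 23.2] 64.1 zmax 179.75534532333927
top white 161 med [472.9 288.7 171.4] rect [472.6 293.9] [22.1 22.4] 1.7 zmax 178.82166499853042
bar slope deg -2.4716912702353198
scene handle 117 med [ 583.6 -129.1  104.9] rect [ 588.3 -138.5] [ 21.6 110.6] 2.1 zmax 109.45218921292621
scene paneltop 271 med [ 624.5 -121.6  126.1] rect [ 631.6 -137.2] [ 31.3 201.1] 1.6 zmax 130.90878644907298
scene roof 2315 med [ 716.3 -118.6  131.3] rect [ 715.  -135.1] [169.9 209.8] 0.1 zmax 139.6482393348325
scene house 1508 med [ 830.5 -107.8  181.2] rect [ 835.3 -126. ] [104.3 190.9] 2.1 zmax 186.82469026585431
scene rack 2335 med [529.8 289.3  47. ] rect [539.8 283.1] [ 65.  221.9] 77.8 zmax 51.95088846760325
scene bottle 113 med [ 563.9 -436.6  119.2] rect [ 563.9 -441.4] [31.6 30.4] 49.5 zmax 134.3720423814499
scene orange 272 med [537.  290.6 160.6] rect [538.6 285.1] [23.1 24. ] 16.0 zmax 179.72438236981043
scene green 266 med [604.5 275.6 160.2] rect [607.3 269.8] [24.3 23.9] 86.2 zmax 179.2250760602925
scene white 286 med [469.7 306.  161.3] rect [471.1 299.5] [22.5 23.7] 54.2 zmax 179.1399678421169
bar slope deg -2.637466396934013
```

Request:
send_rows([
  {"x": 1,"y": -2.5,"z": 0.5,"roll": -3},
  {"x": 2.5,"y": -6,"z": 1,"roll": -8},
  {"x": 4,"y": -9.5,"z": 1,"roll": -14},
  {"x": 5.5,"y": -13,"z": 1,"roll": -20},
  {"x": 7,"y": -16.5,"z": 1,"roll": -26},
])

```text
$.rows[0]: bad value
```

Request:
send_rows([
  {"x": 1,"y": -2.5,"z": 0.5,"roll": -3,"claw": 0},
  {"x": 2.5,"y": -6,"z": 1,"roll": -8,"claw": 0},
  {"x": 4,"y": -9.5,"z": 1,"roll": -14,"claw": 0},
  {"x": 5.5,"y": -13,"z": 1,"roll": -20,"claw": 0},
  {"x": 7,"y": -16.5,"z": 1,"roll": -26,"claw": 0},
])

```text
clock: 1.32
eef_pos: [341.3, 424.4, 252.6]
tool_rot: [3.141, -0.0, 2.253]
force: [1.3, 0.2, -0.4]
width: 85.7
```

Request:
send_rows([
  {"x": 1.5,"y": -3.8,"z": 0,"roll": -5,"claw": 0.3},
  {"x": 3,"y": -7.6,"z": 0,"roll": -10,"claw": 0.3},
  {"x": 4.5,"y": -11.4,"z": 0,"roll": -15,"claw": 0.5},
  {"x": 6,"y": -15.2,"z": 0,"roll": -20,"claw": 0.7},
  {"x": 7.5,"y": -19,"z": 0,"roll": -25,"claw": 0.7},
])

```text
clock: 1.73
eef_pos: [416.3, 234.2, 252.7]
tool_rot: [3.141, -0.001, 1.818]
force: [1.9, 0.5, 0.2]
width: 26.5
```

Request:
send_rows([
  {"x": 1.5,"y": -3.8,"z": 0,"roll": -3,"claw": 0.7},
  {"x": 3,"y": -7.6,"z": 0,"roll": -5,"claw": 0.7},
  {"x": 4.5,"y": -11.4,"z": 0,"roll": -8,"claw": 0.7},
  {"x": 6,"y": -15.2,"z": 0,"roll": -10,"claw": 0.7},
  {"x": 7.5,"y": -19,"z": 0,"roll": -11,"claw": 0.7},
])

```text
clock: 2.15
eef_pos: [491.4, 44.1, 252.7]
tool_rot: [3.141, -0.0, 1.628]
force: [-0.0, 0.1, 0.2]
width: 25.5
```

Request:
send_rows([
  {"x": 2,"y": -3.8,"z": -1,"roll": 0,"claw": 0.7},
  {"x": 4,"y": -7.6,"z": -1,"roll": 0,"claw": 0.7},
  {"x": 6,"y": -11.4,"z": -1,"roll": 0,"claw": 0.7},
  {"x": 8,"y": -15.2,"z": -1,"roll": 0,"claw": 0.7},
  {"x": 9.5,"y": -18.9,"z": -1,"roll": 0,"claw": 0.7},
])

```text
clock: 2.57
eef_pos: [585.4, -140.5, 242.3]
tool_rot: [3.141, -0.0, 1.631]
force: [0.6, 0.7, -0.0]
width: 26.0
```

Gripper opening is 26 mm, above the handle. I'll check with the wrist camera.

```bash
cat > c.py <<'E'
import sys
from h import *
np.set_printoptions(precision=1,suppress=True)
tag=sys.argv[1]
s=ctrl.read_state();print(s["eef_pos"],s["tool_rot"])
im,d=ctrl.get_image("wrist");cv2.imwrite(f"pics/{tag}.png",im);np.save(tag+".npy",d)
c=ctrl.get_calibration("wrist");print("camT",c["T"])
for q,z in(("drawer_handle",100),("guide_mouth",99),("probe_grip",150)):
    for r in ctrl.place_of("wrist",q)[:2]: print(q,round(r["confidence"],2),np.array(r["uv"]),up("wrist",r["uv"],z=z))
P=cloud("wrist",d)[d>0]
m=(abs(P[:,0]-586)<25)&(abs(P[:,1]+144)<65)&(P[:,2]>90)&(P[:,2]<112);q=P[m]
print(len(q))
if len(q)>5:
    print(np.median(q,0),cv2.minAreaRect(q[:,:2].astype(np.float32)));print(np.polyfit(q[:,1]+144,q[:,0],1))
E
python3 c.py w1
```

```text
[ 585.4 -140.5  242.3] [ 3.1 -0.   1.6]
camT [[  1.    0.    0.  582.1]
 [  0.   -1.   -0.3 -79.3]
 [  0.    0.3  -1.  374.4]
 [  0.    0.    0.    1. ]]
drawer_handle 0.84 [317.9 188.5] [ 583.2 -151.8  100. ]
1543
[ 583.1 -134.1  104.4] ((594.5416870117188, -140.61898803710938), (36.577796936035156, 109.92947387695312), 2.75937819480896)
[ -0.  585.9]
```

View pics/w1.png

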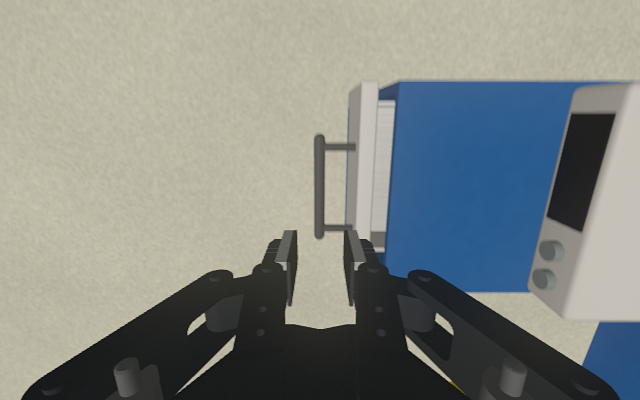

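The wrist view shows the bar vertical at column 319 (rows 137–237) and midway between the fingers (columns 296 and 346). So x is about 586 in TCP terms, agreeing with the top camera. I'll descend around it and close.

Request:
send_rows([
  {"x": 0,"y": -0.4,"z": -3,"roll": 0,"claw": 0.7},
  {"x": 0.1,"y": -0.6,"z": -6.5,"roll": 0,"claw": 0.7},
  {"x": 0.1,"y": -0.6,"z": -9.5,"roll": 0,"claw": 0.7},
  {"x": 0.1,"y": -0.6,"z": -11.5,"roll": 0,"claw": 0.7},
  {"x": 0.1,"y": -0.6,"z": -12,"roll": 0,"claw": 0.7},
])

```text
clock: 3.18
eef_pos: [582.5, -141.6, 118.8]
tool_rot: [-3.135, -0.004, 1.632]
force: [-0.3, 0.1, -0.5]
width: 25.3
```

Request:
send_rows([
  {"x": 0,"y": 0,"z": -1,"roll": 0,"claw": 0.7},
  {"x": 0,"y": 0,"z": -2,"roll": 0,"claw": 0.7},
  {"x": 0,"y": 0,"z": -3,"roll": 0,"claw": 0.7},
  {"x": 0,"y": 0,"z": -3,"roll": 0,"claw": 0.7},
])

```text
clock: 3.52
eef_pos: [588.3, -144.4, 94.3]
tool_rot: [3.135, 0.0, 1.631]
force: [0.8, 2.1, 7.1]
width: 25.6
```

Request:
send_rows([
  {"x": 0,"y": 0,"z": 0,"roll": 0,"claw": 0.8},
  {"x": 0,"y": 0,"z": 0,"roll": 0,"claw": 1},
  {"x": 0,"y": 0,"z": 0,"roll": 0,"claw": 1},
  {"x": 0,"y": 0,"z": 0,"roll": 0,"claw": 1},
  {"x": 0,"y": 0,"z": 0,"roll": 0,"claw": 1},
])

```text
clock: 3.93
eef_pos: [586.0, -144.9, 93.3]
tool_rot: [3.139, 0.0, 1.63]
force: [0.3, 0.6, 6.2]
width: 9.0
```

Request:
send_rows([
  {"x": -0.5,"y": -0.03,"z": 0,"roll": 0,"claw": 1},
  {"x": -1.5,"y": -0.08,"z": 0,"roll": 0,"claw": 1},
  {"x": -3,"y": -0.17,"z": 0,"roll": 0,"claw": 1},
  {"x": -4.5,"y": -0.25,"z": 0,"roll": 0,"claw": 1},
  {"x": -6,"y": -0.34,"z": 0,"roll": 0,"claw": 1},
])

```text
clock: 4.35
eef_pos: [526.5, -148.2, 93.3]
tool_rot: [3.137, 0.001, 1.63]
force: [2.8, 2.1, 4.1]
width: 8.7
```

Request:
send_rows([
  {"x": -1.5,"y": -0.08,"z": 0,"roll": 0,"claw": 1},
  {"x": -3,"y": -0.17,"z": 0,"roll": 0,"claw": 1},
  {"x": -4.5,"y": -0.25,"z": 0,"roll": 0,"claw": 1},
  {"x": -5.5,"y": -0.31,"z": 0,"roll": 0,"claw": 1},
  {"x": -6,"y": -0.34,"z": 0,"roll": 0,"claw": 1},
])

```text
clock: 4.77
eef_pos: [464.6, -151.8, 93.2]
tool_rot: [3.14, -0.0, 1.629]
force: [2.9, 2.4, 7.8]
width: 9.1
```

Request:
send_rows([
  {"x": -0.4,"y": -0.02,"z": 0,"roll": 0,"claw": 1},
  {"x": -0.8,"y": -0.04,"z": 0,"roll": 0,"claw": 1},
  {"x": -1.2,"y": -0.07,"z": 0,"roll": 0,"claw": 1},
  {"x": -1.5,"y": -0.08,"z": 0,"roll": 0,"claw": 1},
  {"x": -1.6,"y": -0.09,"z": 0,"roll": 0,"claw": 1},
])

```text
clock: 5.18
eef_pos: [449.8, -152.7, 93.2]
tool_rot: [3.139, 0.0, 1.63]
force: [2.6, 2.5, 7.6]
width: 9.0
```

Request:
send_rows([
  {"x": -0.1,"y": 0,"z": 0,"roll": 0,"claw": 1},
  {"x": -0.2,"y": -0.01,"z": 0,"roll": 0,"claw": 1},
  {"x": -0.3,"y": -0.02,"z": 0,"roll": 0,"claw": 1},
  {"x": -0.3,"y": -0.02,"z": 0,"roll": 0,"claw": 1},
])

```text
clock: 5.52
eef_pos: [449.7, -152.6, 93.3]
tool_rot: [3.135, 0.001, 1.631]
force: [5.6, 2.5, 4.0]
width: 8.9
```

Request:
send_rows([
  {"x": -0.1,"y": 0,"z": 0,"roll": 0,"claw": 1},
  {"x": -0.2,"y": -0.01,"z": 0,"roll": 0,"claw": 1},
  {"x": -0.3,"y": -0.02,"z": 0,"roll": 0,"claw": 1},
  {"x": -0.4,"y": -0.02,"z": 0,"roll": 0,"claw": 1},
  {"x": -0.4,"y": -0.02,"z": 0,"roll": 0,"claw": 1},
])

```text
clock: 5.93
eef_pos: [449.7, -152.7, 93.3]
tool_rot: [3.128, 0.003, 1.632]
force: [14.3, 4.1, -4.7]
width: 8.9
```

Request:
send_rows([
  {"x": 0.3,"y": 0.02,"z": 0,"roll": 0,"claw": 1},
  {"x": 0.6,"y": 0.03,"z": 0,"roll": 0,"claw": 1},
  {"x": 0.6,"y": 0.03,"z": 0,"roll": 0,"claw": 0.7},
  {"x": 0.6,"y": 0.03,"z": 0,"roll": 0,"claw": 0.7},
  {"x": 0.6,"y": 0.03,"z": 0,"roll": 0,"claw": 0.7},
])

```text
clock: 6.35
eef_pos: [447.5, -152.8, 92.3]
tool_rot: [-3.141, -0.0, 1.629]
force: [0.0, -1.2, 2.4]
width: 25.6
```

Request:
send_rows([
  {"x": 0,"y": 0,"z": 0,"roll": 0,"claw": 0.7},
  {"x": 0,"y": 0,"z": 1,"roll": 0,"claw": 0.7},
  {"x": 0,"y": 0,"z": 2.5,"roll": 0,"claw": 0.7},
  {"x": 0,"y": 0,"z": 4,"roll": 0,"claw": 0.7},
  {"x": 0,"y": 0,"z": 6,"roll": 0,"claw": 0.7},
])

```text
clock: 6.77
eef_pos: [446.9, -152.7, 152.0]
tool_rot: [-3.139, -0.001, 1.629]
force: [-0.2, 1.0, -0.3]
width: 25.2
```

Request:
send_rows([
  {"x": 3,"y": 0,"z": 3,"roll": 0,"claw": 0.5},
  {"x": 6,"y": -1,"z": 5.5,"roll": 0,"claw": 0},
  {"x": 9,"y": -1.5,"z": 7.5,"roll": 0,"claw": 0},
  {"x": 11.5,"y": -2,"z": 9,"roll": 0,"claw": 0},
  {"x": 11.5,"y": -2,"z": 10,"roll": 0,"claw": 0},
])

```text
clock: 7.18
eef_pos: [568.4, -173.5, 254.0]
tool_rot: [3.135, 0.003, 1.631]
force: [0.9, -0.1, 0.5]
width: 83.9
```

Request:
send_rows([
  {"x": 0,"y": 0,"z": 0,"roll": 0,"claw": 0},
  {"x": 0,"y": 0,"z": 0,"roll": 0,"claw": 0},
  {"x": 0,"y": 0,"z": 0,"roll": 0,"claw": 0},
])

```text
clock: 7.43
eef_pos: [561.0, -172.5, 251.0]
tool_rot: [-3.138, -0.001, 1.629]
force: [-0.3, 0.7, 0.7]
width: 85.2
```

```bash
python3 c.py w2; python3 - <<'E'
from h import *
np.set_printoptions(precision=1,suppress=True)
for cam in("top","scene"):
    im,d=ctrl.get_image(cam);np.save(cam+"2.npy",d)
    cv2.imwrite(f"pics/{cam}2.png",im)
    for q,z in(("drawer_handle",100),("guide_mouth",99)):
        for r in ctrl.place_of(cam,q)[:2]: print(cam,q,round(r["confidence"],2),np.array(r["uv"]),up(cam,r["uv"],z=z))
E
```

```text
[ 561.  -172.5  251. ] [-3.1 -0.   1.6]
camT [[   1.     0.1    0.   556.6]
 [   0.1   -1.    -0.3 -101.1]
 [  -0.     0.3   -1.   383.3]
 [   0.     0.     0.     1. ]]
guide_mouth 0.67 [333.1 155.6] [ 572.5 -141.7   99. ]
3579
[ 585.1 -138.6  100.2] ((582.2675170898438, -141.54281616210938), (46.944313049316406, 89.84624481201172), 2.972551107406616)
[ -0.  584.1]
top guide_mouth 0.67 [355.5 210.8] [ 574.2 -151.7   99. ]
scene drawer_handle 0.69 [381.9 190.3] [ 441.2 -150.9  100. ]
scene guide_mouth 0.74 [333.4 187.1] [ 574.2 -134.3   99. ]
```

View pics/w2.png

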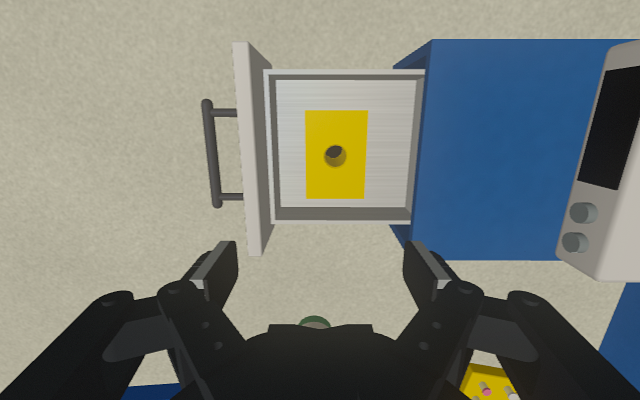

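Wrist view w2 shows the drawer fully open, the tray's rear reaching the case, the guide hole at (335,156) on the yellow block, and the handle at columns 207–217. Estimates of the hole's x agree at about 574. I'll refine y later against the held probe; now I'll go to the probe.

Request:
send_rows([
  {"x": -0.2,"y": 3,"z": 1,"roll": 6,"claw": 0},
  {"x": -0.4,"y": 7,"z": 1,"roll": 13,"claw": 0},
  {"x": -0.6,"y": 11,"z": 1,"roll": 20,"claw": 0},
  {"x": -0.8,"y": 15,"z": 1,"roll": 27,"claw": 0},
  {"x": -1,"y": 19,"z": 1,"roll": 34,"claw": 0},
])

```text
clock: 8.35
eef_pos: [552.8, 18.9, 262.6]
tool_rot: [3.141, 0.0, 2.229]
force: [1.1, -0.7, -0.6]
width: 85.2
```

Request:
send_rows([
  {"x": -0.2,"y": 4,"z": 0,"roll": 7,"claw": 0},
  {"x": -0.4,"y": 8,"z": 0,"roll": 14,"claw": 0},
  {"x": -0.6,"y": 12,"z": 0,"roll": 21,"claw": 0},
  {"x": -0.8,"y": 16,"z": 0,"roll": 28,"claw": 0},
  {"x": -1,"y": 20,"z": 0,"roll": 34,"claw": 0},
])

```text
clock: 8.77
eef_pos: [542.8, 219.0, 262.6]
tool_rot: [3.141, 0.0, 2.822]
force: [0.2, -0.2, 0.4]
width: 85.2
```

Request:
send_rows([
  {"x": 0,"y": 3,"z": 0,"roll": 5,"claw": 0},
  {"x": 0,"y": 5.5,"z": 0,"roll": 6,"claw": 0},
  {"x": 0,"y": 6.4,"z": 0,"roll": 6,"claw": 0},
  {"x": 0,"y": 6.4,"z": 0,"roll": 6,"claw": 0},
  {"x": 0,"y": 6.4,"z": 0,"roll": 6,"claw": 0},
])

```text
clock: 9.18
eef_pos: [543.3, 279.7, 262.0]
tool_rot: [-3.14, 0.0, 2.92]
force: [-0.8, -1.0, -0.4]
width: 85.5
```

```bash
cat > d.py <<'E'
import sys
from h import *
np.set_printoptions(precision=2,suppress=True)
tag=sys.argv[1]
s=ctrl.read_state();print(s["clock"],s["eef_pos"],s["tool_rot"],s["qpos"])
im,d=ctrl.get_image("wrist");cv2.imwrite(f"pics/{tag}.png",im);np.save(tag+".npy",d)
c=ctrl.get_calibration("wrist");print("camT",c["T"],c["intrinsics"])
for q,z in(("probe_grip",150),("probe_white_grip",150),("probe_green_grip",150)):
    for r in ctrl.place_of("wrist",q)[:2]: print(q,round(r["confidence"],2),np.array(r["uv"]),up("wrist",r["uv"],z=z))
P=cloud("wrist",d);m=(d>0)&(P[...,2]>168)&(P[...,2]<182)
n,l,st,ce=cv2.connectedComponentsWithStats(m.astype(np.uint8))
for i in range(1,n):
    if st[i,4]>80: q=P[l==i];print("top",ce[i],st[i,4],cv2.minEnclosingCircle(q[:,:2].astype(np.float32)),q.mean(0),im[l==i].mean(0))
E
python3 d.py w3
```

```text
9.1833 [543.26 279.69 262.04] [-3.14  0.    2.92] [-0.52  0.55  0.    1.61 -0.    0.98  0.83]
camT [[  0.22   0.94   0.27 473.61]
 [  0.98  -0.21  -0.06 295.4 ]
 [ -0.     0.28  -0.96 394.29]
 [  0.     0.     0.     1.  ]] [[279.56   0.   319.99]
 [  0.   279.56 194.44]
 [  0.     0.     1.  ]]
probe_grip 0.64 [321.4 188.5] [538.18 281.16 150.  ]
probe_white_grip 0.73 [322.5 165.1] [517.57 287.01 150.  ]
probe_green_grip 0.98 [322.8 260.9] [610.17 266.85 150.  ]
probe_green_grip 0.66 [323.4 191.5] [541.38 282.87 150.  ]
top [322.21 108.11] 790 ((470.9924621582031, 297.4917297363281), 11.868167877197266) [470.88 297.48 175.81] [212.26 218.92 222.73]
top [322.34 196.2 ] 648 ((539.028564453125, 282.2655029296875), 11.78858757019043) [538.03 282.46 175.6 ] [ 10.15 135.3  230.12]
top [322.37 270.6 ] 574 ((607.13037109375, 266.9142761230469), 11.991951942443848) [605.43 267.32 175.25] [ 77.43 160.01  41.45]
```

View pics/w3.png

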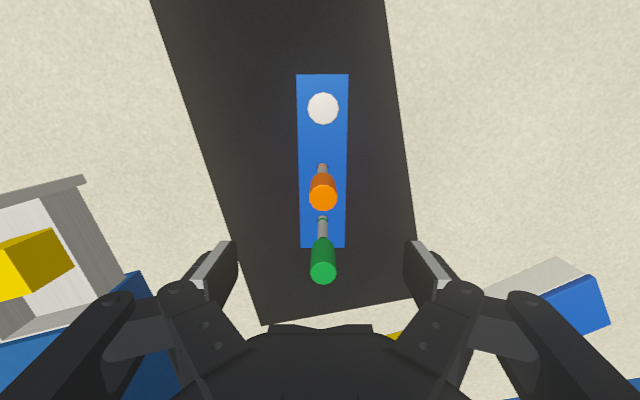

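Wrist view w3: the probe tops are in line at column 322, orange at (323,197), with the fingers astride. The orange axis is at about (540,282), and all three cameras agree within 3 mm. Descend and grip.

Request:
send_rows([
  {"x": -0.3,"y": 0.2,"z": -2,"roll": 0,"claw": 0},
  {"x": -0.3,"y": 0.2,"z": -5,"roll": 0,"claw": 0},
  {"x": -0.3,"y": 0.2,"z": -8,"roll": 0,"claw": 0},
  {"x": -0.3,"y": 0.2,"z": -10.5,"roll": 0,"claw": 0},
  {"x": -0.3,"y": 0.2,"z": -12,"roll": 0,"claw": 0},
])

```text
clock: 9.8
eef_pos: [539.1, 280.9, 139.7]
tool_rot: [-3.139, -0.002, 2.919]
force: [0.4, -0.8, 0.0]
width: 85.3
```

Request:
send_rows([
  {"x": 0,"y": 0,"z": 0,"roll": 0,"claw": 0},
  {"x": 0,"y": 0,"z": 0,"roll": 0,"claw": 0.4},
  {"x": 0,"y": 0,"z": 0,"roll": 0,"claw": 0.6},
  {"x": 0,"y": 0,"z": 0,"roll": 0,"claw": 0.6},
  {"x": 0,"y": 0,"z": 0,"roll": 0,"claw": 0.6},
])

```text
clock: 10.22
eef_pos: [541.0, 283.4, 143.8]
tool_rot: [3.14, 0.002, 2.921]
force: [0.7, -0.4, -0.7]
width: 38.8
```

```bash
python3 - <<'E'
from h import *
s=ctrl.read_state();print(s["clock"],s["eef_pos"],s["tool_rot"],s["width"],s["force"])
im,d=ctrl.get_image("wrist");cv2.imwrite("pics/w4.png",im);np.save("w4.npy",d)
E
```

```text
10.2167 [541.02192666 283.44211025 143.8421388 ] [3.13981085e+00 2.01510812e-03 2.92085130e+00] 38.84554739828565 [ 0.67767855 -0.42197731 -0.74110955]
```

View pics/w4.png

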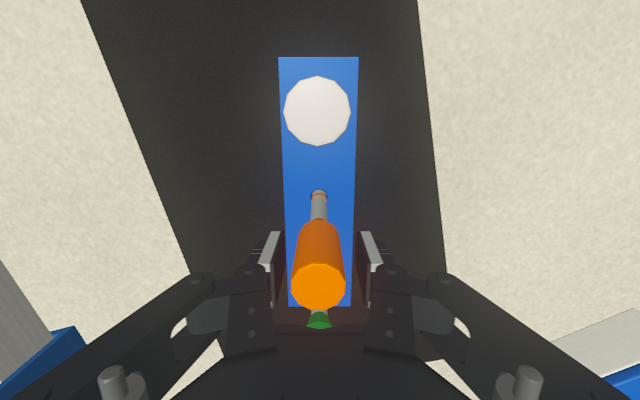

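Wrist view w4: the orange grip at (318,287) stands between the pads (columns 279 and 362), about 1 mm left of centre. I'll correct by 1 mm and close.

Request:
send_rows([
  {"x": 0,"y": -0.1,"z": 0,"roll": 0,"claw": 0.6},
  {"x": 0,"y": -0.1,"z": 0,"roll": 0,"claw": 0.65},
  {"x": 0,"y": -0.1,"z": 0,"roll": 0,"claw": 0.7},
  {"x": 0,"y": -0.1,"z": 0,"roll": 0,"claw": 0.8},
  {"x": 0,"y": -0.1,"z": 0,"roll": 0,"claw": 1},
])

```text
clock: 10.68
eef_pos: [540.3, 282.3, 142.7]
tool_rot: [3.141, 0.0, 2.921]
force: [-0.8, 0.5, 3.8]
width: 22.7
```

Request:
send_rows([
  {"x": 0,"y": 0,"z": 0,"roll": 0,"claw": 1},
  {"x": 0,"y": 0,"z": 0,"roll": 0,"claw": 1},
  {"x": 0,"y": 0,"z": 0,"roll": 0,"claw": 1},
  {"x": 0,"y": 0,"z": 0,"roll": 0,"claw": 1},
  {"x": 0,"y": 0,"z": 0,"roll": 0,"claw": 1},
])

```text
clock: 11.1
eef_pos: [540.4, 282.3, 142.7]
tool_rot: [3.141, 0.001, 2.921]
force: [-0.6, 0.4, 5.8]
width: 22.6
```

```bash
python3 - <<'E'
from cell import ctrl
import time
for i in range(4):
    s=ctrl.read_state();print(s["clock"],s["eef_pos"],s["tool_rot"],s["width"],s["force"],s["torque"])
    ctrl.get_image("top")
E
```

```text
11.1 [540.3783512  282.32390298 142.70962391] [3.14111151e+00 5.35129885e-04 2.92126760e+00] 22.625788076450736 [-0.55293285  0.35496568  5.83449964] [-0.09831797  0.14064231 -0.04072402]
11.15 [540.34733171 282.34591684 142.70380732] [3.14111493e+00 4.65818269e-04 2.92124618e+00] 22.385910471192165 [-0.40708853  0.1916232   5.2946548 ] [-0.12070853  0.12447248  0.02458395]
11.2 [540.36810187 282.34461088 142.72380389] [3.14108745e+00 5.13586127e-04 2.92123706e+00] 22.78454305427711 [-0.61501234  0.48484903  5.31385683] [-0.05735037  0.1793149   0.00146187]
11.25 [540.37656725 282.30134341 142.69981811] [3.14111776e+00 5.00663852e-04 2.92117683e+00] 23.10581405220259 [-0.12658022  0.60587687  5.52466957] [-0.05366895  0.13450403 -0.02316145]
```

Gripped. Lift straight up, then carry it over the drawer.

Request:
send_rows([
  {"x": 0,"y": 0,"z": 0.5,"roll": 0,"claw": 1},
  {"x": 0,"y": 0,"z": 1.5,"roll": 0,"claw": 1},
  {"x": 0,"y": 0,"z": 3,"roll": 0,"claw": 1},
  {"x": 0,"y": 0,"z": 5,"roll": 0,"claw": 1},
  {"x": 0,"y": 0,"z": 7.5,"roll": 0,"claw": 1},
])

```text
clock: 11.72
eef_pos: [538.9, 281.5, 217.1]
tool_rot: [-3.139, -0.003, 2.921]
force: [0.8, -0.4, -1.2]
width: 22.5
```

Request:
send_rows([
  {"x": 0,"y": 0,"z": 2.5,"roll": 0,"claw": 1},
  {"x": 0,"y": 0,"z": 5,"roll": 0,"claw": 1},
  {"x": 0,"y": 0,"z": 7,"roll": 0,"claw": 1},
  {"x": 0,"y": -1,"z": 8,"roll": 0,"claw": 1},
  {"x": 0.2,"y": -3,"z": 8.5,"roll": 0,"claw": 1},
])

```text
clock: 12.13
eef_pos: [541.6, 254.7, 304.1]
tool_rot: [3.138, 0.001, 2.926]
force: [1.0, -0.2, -2.3]
width: 22.6
```

Request:
send_rows([
  {"x": 0.2,"y": -3,"z": 0,"roll": 0,"claw": 1},
  {"x": 0.5,"y": -6,"z": 0,"roll": 0,"claw": 1},
  {"x": 0.7,"y": -9,"z": 0,"roll": 0,"claw": 1},
  {"x": 1,"y": -12,"z": 0,"roll": 0,"claw": 1},
  {"x": 1.2,"y": -15,"z": 0,"roll": 0,"claw": 1},
])

```text
clock: 12.55
eef_pos: [553.2, 99.6, 301.8]
tool_rot: [-3.14, -0.001, 2.921]
force: [0.9, 1.1, -0.7]
width: 22.4
```

Request:
send_rows([
  {"x": 0.2,"y": -3,"z": 0,"roll": 0,"claw": 1},
  {"x": 0.5,"y": -6,"z": 0,"roll": 0,"claw": 1},
  {"x": 0.7,"y": -9,"z": 0,"roll": 0,"claw": 1},
  {"x": 1,"y": -12,"z": 0,"roll": 0,"claw": 1},
  {"x": 1.2,"y": -15,"z": 0,"roll": 0,"claw": 1},
])

```text
clock: 12.97
eef_pos: [565.0, -50.2, 301.8]
tool_rot: [-3.141, -0.002, 2.921]
force: [0.5, -0.8, -1.6]
width: 22.3
```

Request:
send_rows([
  {"x": 0.2,"y": -3,"z": 0,"roll": 0,"claw": 1},
  {"x": 0.4,"y": -5.5,"z": 0,"roll": 0,"claw": 1},
  {"x": 0.6,"y": -7.5,"z": 0,"roll": 0,"claw": 1},
  {"x": 0.8,"y": -9,"z": 0,"roll": 0,"claw": 1},
  {"x": 0.8,"y": -9.5,"z": 0,"roll": 0,"claw": 1},
])

```text
clock: 13.38
eef_pos: [572.8, -147.2, 301.7]
tool_rot: [-3.139, -0.001, 2.916]
force: [0.6, -0.9, -1.6]
width: 22.4
```

Request:
send_rows([
  {"x": 0,"y": 0,"z": 0,"roll": 0,"claw": 1},
  {"x": 0,"y": 0,"z": -1,"roll": 0,"claw": 1},
  {"x": 0,"y": 0,"z": -2,"roll": 0,"claw": 1},
  {"x": 0,"y": 0,"z": -2.5,"roll": 0,"claw": 1},
  {"x": 0,"y": 0,"z": -2.5,"roll": 0,"claw": 1},
])

```text
clock: 13.8
eef_pos: [572.9, -141.2, 275.2]
tool_rot: [3.141, -0.004, 2.923]
force: [-1.1, 0.2, -1.3]
width: 22.7
```

Request:
send_rows([
  {"x": 0,"y": 0,"z": 0,"roll": 0,"claw": 1},
  {"x": 0,"y": 0,"z": 0,"roll": 0,"claw": 1},
  {"x": 0,"y": 0,"z": 0,"roll": 0,"claw": 1},
  {"x": 0,"y": 0,"z": 0,"roll": 0,"claw": 1},
  {"x": 0,"y": 0,"z": 0,"roll": 0,"claw": 1},
])

```text
clock: 14.22
eef_pos: [574.3, -142.8, 277.6]
tool_rot: [3.142, 0.001, 2.921]
force: [-0.2, 0.7, -0.8]
width: 22.5
```

```bash
cat > e.py <<'E'
import sys
from h import *
np.set_printoptions(precision=2,suppress=True)
t=sys.argv[1]
s=ctrl.read_state();print(s["clock"],s["eef_pos"],s["tool_rot"],s["width"],s["force"],s["qpos"][6])
for cam in("wrist","scene","top"):
    im,d=ctrl.get_image(cam);cv2.imwrite(f"pics/{cam}{t}.png",im);np.save(cam+t+".npy",d)
    c=ctrl.get_calibration(cam);np.save(cam+t+"T.npy",c["T"])
    for q,z in(("guide_mouth",99),("probe_tip",s["eef_pos"][2]-132.7),("probe_mark",s["eef_pos"][2]-87.7),("probe_grip",s["eef_pos"][2]+7.3)):
        for r in ctrl.place_of(cam,q)[:1]: print(cam,q,round(r["confidence"],2),np.array(r["uv"]),up(cam,r["uv"],z=z))
E
python3 e.py 5
```

```text
14.2167 [ 574.29 -142.85  277.65] [3.14 0.   2.92] 22.469754771915976 [-0.23  0.67 -0.83] 1.5793300279545537
wrist guide_mouth 0.97 [319.7 177.7] [ 573.33 -142.52   99.  ]
wrist probe_mark 0.78 [318.  203.1] [ 573.63 -143.91  189.95]
wrist probe_grip 0.93 [320.5 259.8] [ 572.77 -141.74  284.95]
scene guide_mouth 0.61 [333.7 183.4] [ 577.3  -151.79   99.  ]
scene probe_tip 0.68 [333.6 171. ] [ 577.15 -146.03  144.95]
scene probe_mark 0.46 [335.7 155.3] [ 574.48 -156.31  189.95]
scene probe_grip 0.59 [336.9 124.5] [ 573.05 -155.07  284.95]
```

View pics/wrist5.png

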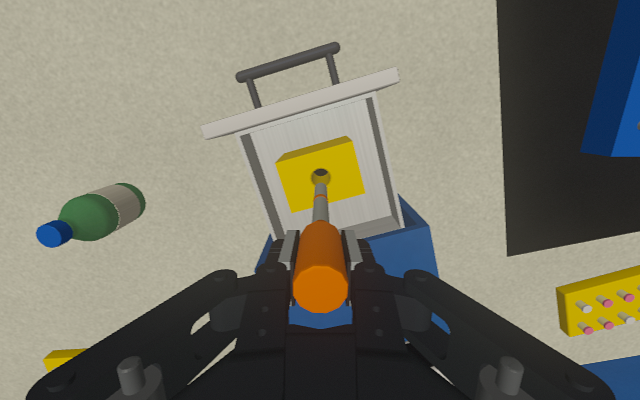

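Wrist view 5: the hole is at (320,177) and the probe tip just above it at about (321,183), laterally aligned. I'll measure hole and probe axis more exactly in the same frame.

```bash
cat > f.py <<'E'
import sys
from h import *
np.set_printoptions(precision=2,suppress=True)
t=sys.argv[1]
im=cv2.imread(f"pics/wrist{t}.png");d=np.load(f"wrist{t}.npy");P=cloud("wrist",d)
# grip top, rod slices
zt=P[...,2]
m=(zt>150)&(d>0)&(abs(P[...,0]-574)<40)&(abs(P[...,1]+143)<30)
hsv=cv2.cvtColor(im,cv2.COLOR_BGR2HSV)
o=m&(hsv[...,1]>120)&(hsv[...,0]<20)
top=o&(zt>zt[o].max()-3)
q=P[top][:,:2].astype(np.float32);print("grip top z",P[top][:,2].mean(),cv2.minEnclosingCircle(q))
# yellow top face
y=(hsv[...,0]>22)&(hsv[...,0]<35)&(hsv[...,1]>120)&(abs(zt-99)<4)&(d>0)
q=P[y][:,:2].astype(np.float32);print("block",P[y][:,2].mean(),cv2.minAreaRect(q),len(q))
# hole: rectify block top plane, 0.25 mm/px
c=ctrl.get_calibration("wrist");K=np.array(c["intrinsics"]);T=np.array(c["T"]);W=np.linalg.inv(T)
def px(p): r=W[:3,:3]@p+W[:3,3];r=K@r;return r[:2]/r[2]
src=np.float32([px(np.array([x,yy,99.])) for x,yy in((554,-163),(594,-163),(594,-123),(554,-123))])
H=cv2.getPerspectiveTransform(src,np.float32([[0,0],[560,0],[560,560],[0,560]]))
r=cv2.warpPerspective(im,H,(560,560),flags=cv2.INTER_CUBIC)
for k in range(0,561,70): cv2.line(r,(k,0),(k,8),(255,0,255),1);cv2.line(r,(0,k),(8,k),(255,0,255),1)
a=cv2.resize(im[130:260,250:390],None,fx=4.3,fy=4.3,interpolation=cv2.INTER_CUBIC)
cv2.imwrite(f"pics/rect{t}.png",r);cv2.imwrite(f"pics/crop{t}.png",a)
s=cv2.imread(f"pics/scene{t}.png")[90:230,270:400]
cv2.imwrite(f"pics/mix{t}.png",np.hstack([cv2.resize(r,(400,400)),cv2.resize(s,(371,400),interpolation=cv2.INTER_CUBIC)]))
E
python3 f.py 5
```

```text
grip top z 310.1432354177395 ((572.1027221679688, -141.90643310546875), 12.086322784423828)
block 99.27808400397845 ((573.5975952148438, -141.79696655273438), (62.505126953125, 89.12782287597656), 3.2351276874542236) 3689
```

View pics/mix5.png

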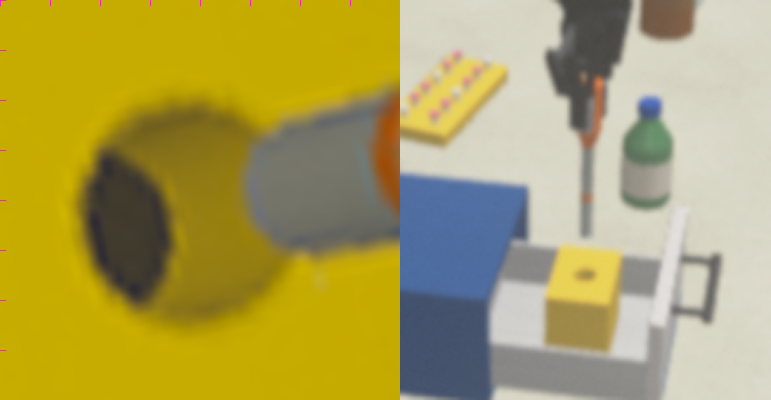

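In the rectified view the hole is a clean 22 mm circle centred near (572.7,-142.0), with the tip close by. I'll lower to about 8 mm above the mouth, where parallax nearly vanishes, and check again.

Request:
send_rows([
  {"x": 0,"y": 0,"z": -1,"roll": 0,"claw": 1},
  {"x": 0,"y": 0,"z": -2,"roll": 0,"claw": 1},
  {"x": 0,"y": 0,"z": -3,"roll": 0,"claw": 1},
  {"x": 0,"y": 0,"z": -3.6,"roll": 0,"claw": 1},
  {"x": 0,"y": 0,"z": -3.6,"roll": 0,"claw": 1},
])

```text
clock: 15.38
eef_pos: [572.7, -142.5, 238.9]
tool_rot: [-3.142, -0.004, 2.921]
force: [-0.6, 0.1, -0.5]
width: 22.8
```

Request:
send_rows([
  {"x": 0,"y": 0,"z": 0,"roll": 0,"claw": 1},
  {"x": 0,"y": 0,"z": 0,"roll": 0,"claw": 1},
  {"x": 0,"y": 0,"z": 0,"roll": 0,"claw": 1},
  {"x": 0,"y": 0,"z": 0,"roll": 0,"claw": 1},
  {"x": 0,"y": 0,"z": 0,"roll": 0,"claw": 1},
])

```text
clock: 15.8
eef_pos: [574.4, -142.9, 241.7]
tool_rot: [3.142, 0.001, 2.921]
force: [-0.3, 0.0, -1.3]
width: 22.4
```

```bash
python3 e.py 6; cat >> f.py <<'E'
zt_=float(sys.argv[2])
c_=P[top][:,:2].astype(np.float32);(ax,ay),_=cv2.minEnclosingCircle(c_)
def rp(p): return cv2.perspectiveTransform(np.float32([[px(np.array(p))]]),H)[0,0]
for (cx,cy,cz,R,col) in((573.2,-142.1,99,11,(255,0,0)),(ax,ay,zt_,6,(0,0,255))):
    pts=np.int32([rp([cx+R*np.cos(a),cy+R*np.sin(a),cz]) for a in np.linspace(0,6.283,40)])
    cv2.polylines(r,[pts],True,col,1)
s=cv2.imread(f"pics/scene{t}.png")[140:220,290:380]
cv2.imwrite(f"pics/mix{t}.png",np.hstack([cv2.resize(r,(500,500)),cv2.resize(s,(300,500)[::1] if 0 else (300,267),interpolation=cv2.INTER_CUBIC) if 0 else np.zeros((500,1,3),np.uint8)]))
E
python3 f.py 6 109
```

```text
15.8 [ 574.36 -142.89  241.71] [3.14 0.   2.92] 22.39880384995477 [-0.31  0.01 -1.3 ] 1.58140374769223
wrist guide_mouth 0.76 [319.8 188. ] [ 575.86 -142.9    99.  ]
wrist probe_tip 0.82 [321.2 188.5] [ 573.97 -141.06  109.01]
wrist probe_mark 0.72 [318.4 203.1] [ 573.72 -143.55  154.01]
wrist probe_grip 0.58 [320.9 262.5] [ 574.28 -141.83  249.01]
scene guide_mouth 0.68 [332.3 184.8] [ 579.63 -144.26   99.  ]
scene probe_tip 0.62 [381.9 192.6] [ 438.69 -128.13  109.01]
scene probe_mark 0.71 [334.1 169. ] [ 575.18 -142.77  154.01]
scene probe_grip 0.49 [337.1 136.7] [ 571.64 -154.85  249.01]
top probe_mark 0.43 [187.9 220.1] [540.81 227.61 154.01]
grip top z 274.1137136263806 ((571.9127807617188, -141.88548278808594), 11.985501289367676)
block 99.18093871002644 ((573.3997802734375, -141.75962829589844), (62.33793640136719, 89.28984832763672), 3.3473947048187256) 4612
```

View pics/mix6.png

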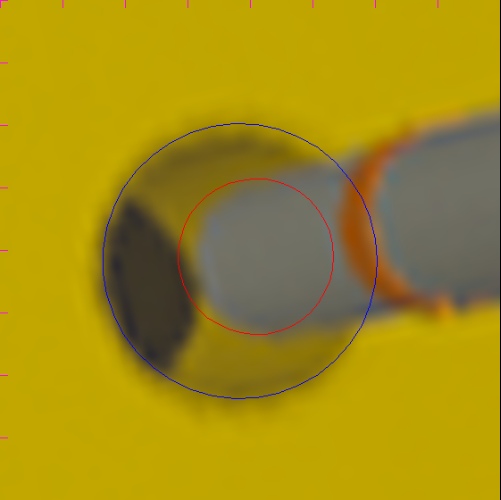

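Here the hole fits the blue circle at about (573.3,-142.1) and the tip is about 0.5 mm from its centre: good. Now lower slowly by 55 mm.

Request:
send_rows([
  {"x": 0,"y": 0,"z": -0.2,"roll": 0,"claw": 1},
  {"x": 0,"y": 0,"z": -0.5,"roll": 0,"claw": 1},
  {"x": -0.02,"y": 0,"z": -0.8,"roll": 0,"claw": 1},
  {"x": -0.02,"y": 0,"z": -1.1,"roll": 0,"claw": 1},
  {"x": -0.02,"y": 0,"z": -1.4,"roll": 0,"claw": 1},
])

```text
clock: 16.97
eef_pos: [573.8, -142.8, 226.8]
tool_rot: [-3.142, -0.001, 2.921]
force: [0.1, 0.2, -1.0]
width: 23.0
```

Request:
send_rows([
  {"x": 0,"y": 0,"z": -0.3,"roll": 0,"claw": 1},
  {"x": 0,"y": 0,"z": -0.6,"roll": 0,"claw": 1},
  {"x": 0,"y": 0,"z": -0.9,"roll": 0,"claw": 1},
  {"x": 0,"y": 0,"z": -1.2,"roll": 0,"claw": 1},
  {"x": 0,"y": 0,"z": -1.4,"roll": 0,"claw": 1},
])

```text
clock: 17.38
eef_pos: [573.8, -142.8, 212.8]
tool_rot: [-3.142, -0.0, 2.921]
force: [-0.2, -0.2, -0.8]
width: 22.8
```

```bash
python3 -c "
from cell import ctrl
s=ctrl.read_state();print(s['eef_pos'],s['force'],s['torque'],s['width'])"
```

```text
[ 573.76560953 -142.78151171  212.83833718] [-0.16885439 -0.23502953 -0.83502045] [-0.04355923 -0.00164884  0.00364601] 22.789119025429937
```

Request:
send_rows([
  {"x": 0,"y": 0,"z": -0.3,"roll": 0,"claw": 1},
  {"x": 0,"y": 0,"z": -0.6,"roll": 0,"claw": 1},
  {"x": 0,"y": 0,"z": -0.9,"roll": 0,"claw": 1},
  {"x": 0,"y": 0,"z": -1.2,"roll": 0,"claw": 1},
  {"x": 0,"y": 0,"z": -1.5,"roll": 0,"claw": 1},
])

```text
clock: 17.8
eef_pos: [573.9, -142.8, 198.0]
tool_rot: [3.142, -0.0, 2.921]
force: [0.9, 0.1, -1.6]
width: 23.1
```

Request:
send_rows([
  {"x": 0,"y": 0,"z": -0.3,"roll": 0,"claw": 1},
  {"x": 0,"y": 0,"z": -0.6,"roll": 0,"claw": 1},
  {"x": 0,"y": 0,"z": -0.9,"roll": 0,"claw": 1},
  {"x": 0,"y": 0,"z": -1.1,"roll": 0,"claw": 1},
  {"x": 0,"y": 0,"z": -1.1,"roll": 0,"claw": 1},
])

```text
clock: 18.22
eef_pos: [573.6, -142.8, 186.8]
tool_rot: [-3.142, -0.001, 2.921]
force: [-0.8, 0.5, -0.6]
width: 22.8
```

Request:
send_rows([
  {"x": 0,"y": 0,"z": 0,"roll": 0,"claw": 1},
  {"x": 0,"y": 0,"z": 0,"roll": 0,"claw": 1},
  {"x": 0,"y": 0,"z": 0,"roll": 0,"claw": 1},
  {"x": 0,"y": 0,"z": 0,"roll": 0,"claw": 1},
  {"x": 0,"y": 0,"z": 0,"roll": 0,"claw": 1},
])

```text
clock: 18.63
eef_pos: [574.0, -142.9, 187.5]
tool_rot: [3.142, 0.0, 2.921]
force: [-0.4, -0.8, -1.1]
width: 23.2
```

```bash
python3 e.py 7; python3 f.py 7 99; python3 - <<'E'
import cv2,numpy as np
a=cv2.imread("pics/mix7.png")[:,:500];s=cv2.imread("pics/scene7.png")[130:230,300:360]
cv2.imwrite("pics/fin7.png",np.hstack([a,cv2.resize(s,(300,500),interpolation=cv2.INTER_CUBIC)]))
E
```

```text
18.6333 [ 573.99 -142.86  187.46] [3.14 0.   2.92] 23.203501276269865 [-0.42 -0.82 -1.14] 1.5846725119406553
wrist guide_mouth 0.76 [320.9 204.1] [ 575.1  -141.79   99.  ]
wrist probe_tip 0.71 [321.6 189.5] [ 574.78 -140.89   54.76]
wrist probe_mark 0.88 [320. 202.] [ 572.86 -142.05   99.76]
wrist probe_grip 0.58 [321.9 261.8] [ 573.88 -141.28  194.76]
scene guide_mouth 0.93 [333.2 185.5] [ 576.44 -141.61   99.  ]
scene probe_mark 0.46 [334.4 185.7] [ 572.76 -140.46   99.76]
scene probe_grip 0.67 [335.5 154.6] [ 574.21 -152.16  194.76]
grip top z 220.12862071898925 ((571.7634887695312, -141.9833984375), 12.051109313964844)
block 99.437085236397 ((573.616943359375, -141.97964477539062), (62.50437545776367, 89.81620025634766), 3.2192800045013428) 6281
```

View pics/fin7.png

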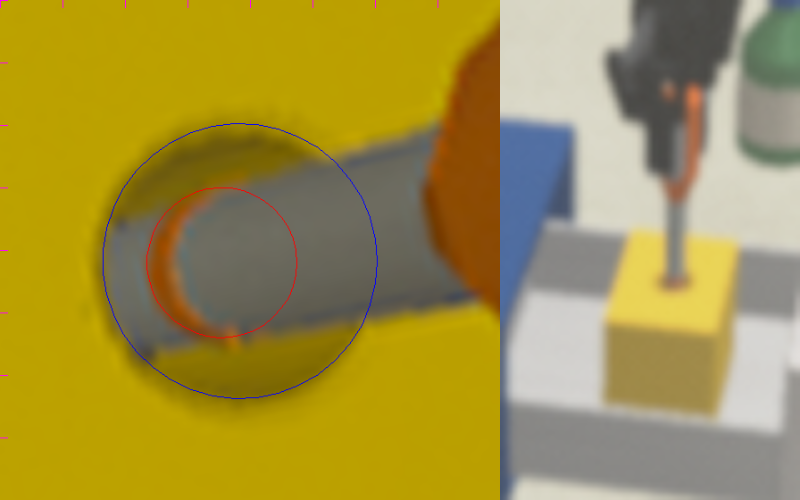

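The band is at the mouth in both views and the rod is within about 0.3 mm of the hole's centre. Measured relative to the block top, the band is about 0.7 mm high, so I'll make one small trim.

Request:
send_rows([
  {"x": 0,"y": 0,"z": -0.07,"roll": 0,"claw": 1},
  {"x": 0,"y": 0,"z": -0.07,"roll": 0,"claw": 1},
  {"x": 0,"y": 0,"z": -0.07,"roll": 0,"claw": 1},
  {"x": 0,"y": 0,"z": -0.07,"roll": 0,"claw": 1},
  {"x": 0,"y": 0,"z": -0.07,"roll": 0,"claw": 1},
])

```text
clock: 19.8
eef_pos: [573.9, -142.8, 186.6]
tool_rot: [3.142, -0.0, 2.921]
force: [-0.3, 0.7, -1.0]
width: 22.7
```

Request:
send_rows([
  {"x": 0,"y": 0,"z": 0,"roll": 0,"claw": 1},
  {"x": 0,"y": 0,"z": 0,"roll": 0,"claw": 1},
  {"x": 0,"y": 0,"z": 0,"roll": 0,"claw": 1},
  {"x": 0,"y": 0,"z": 0,"roll": 0,"claw": 1},
  {"x": 0,"y": 0,"z": 0,"roll": 0,"claw": 1},
])

```text
clock: 20.22
eef_pos: [573.9, -142.8, 186.6]
tool_rot: [3.142, -0.0, 2.921]
force: [0.3, -0.6, -1.4]
width: 22.4
```

```bash
python3 e.py 8; python3 f.py 8 99; python3 - <<'E'
from cell import ctrl
s=ctrl.read_state();print(s["clock"],s["eef_pos"],s["force"],abs(s["qd"]).max())
E
```

```text
20.2167 [ 573.92 -142.8   186.63] [ 3.14 -0.    2.92] 22.417918037194635 [ 0.33 -0.56 -1.39] 1.584711410507721
wrist guide_mouth 0.83 [320.4 204.5] [ 575.04 -142.2    99.  ]
wrist probe_tip 0.7 [321.4 189. ] [ 574.21 -140.97   53.93]
wrist probe_mark 0.55 [317.5 200.3] [ 570.98 -143.75   98.93]
wrist probe_grip 0.73 [320.5 258. ] [ 571.71 -141.51  193.93]
scene guide_mouth 0.71 [334.8 183.6] [ 574.09 -151.6    99.  ]
scene probe_grip 0.67 [334.9 154.5] [ 576.16 -153.55  193.93]
grip top z 219.42086431053187 ((571.8438720703125, -143.943115234375), 13.46541690826416)
block 99.59461906838787 ((573.7613525390625, -141.83682250976562), (62.82524108886719, 89.6650619506836), 3.179640054702759) 6315
20.9667 [ 573.93776575 -142.79169815  186.62194327] [ 0.18625904  0.75857097 -1.29622981] 0.002180500473230442
```

```bash
python3 -c "
from cell import ctrl
print(ctrl.finish_job())"
```

```text
the job is handed in; nothing more can be done
None
```

I pulled the drawer open to its stop and lowered the orange-grip probe into the guide hole to its depth band. The job was handed in at about 21 s, with the arm still gripping the probe. `finish_job` gives no verdict, so the result rests on the checks below.

- **Drawer:** at the stop the pull force rose to 14 N with no further movement. The wrist picture then showed the tray's rear at the case, and the guide block did not move afterwards.
- **Depth:** by the arm reading the probe tip is 53.9 mm above the bench, which puts the band centre at 98.9 mm against the block top at 99. The wrist depth picture puts the band at 99.4 mm and the block top at 99.6 mm.
- **Centring:** the rod was within about 0.5 mm of the hole's centre, with roughly 5 mm of clearance all round. This was measured about 0.7 mm above the final depth.
- **Contact and stillness:** the force reading stayed near the free-air level of about 1 N all the way down, and the arm was still at the end.

**Checks that disagreed:**
- The networks' y positions from the scene camera were off by up to 10 mm, so I relied on the wrist camera.
- The probe's grip top measured about 1.5 mm to one side of the rod axis. That is either a tilt of about 0.6° or camera calibration error.
- The last circle fit on the grip top was noisy, with a radius of 13.5 mm instead of 12.

I did not take a final picture of the other two probes or the bottle. I kept the arm clear of them, and no force reading pointed to a knock.

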